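Put the studio's hand tools away in the bench drawer

TASK

Put the palette knife, the scraper and the measuring scoop away in the open drawer: lay each one gently, without dropping it, flat and straight in a lane of its own, upper side up as it lies now, with every handle towards the drawer's front and every working end towards the back. Once all three are lying in their lanes and let go, push the drawer fully shut. Leave the jars, the bottle, the cup and the mortar standing where they are.

Things in the scene. Friction and masses are not known exactly. Their poses are not given: they have to be found in the camera images.
- unit: low wooden bench-top drawer unit, fixed, 262 mm wide, 200 mm deep, 62 mm high (a stack of cards on top reaches 72 mm). Origin on the work surface at the middle of its front face; x points from the front face to the back, z up
- drawer (a joint): how far its one drawer is pulled out of the front face, m: 0 = fully shut, 0.195 = stop; it starts open and slides along -x of the unit with about 1.5 N of friction
- drawer_handle (a point): middle of the drawer's steel bar handle: bar 100 mm long across the drawer, 10 mm thick, its axis 36 mm above the work surface and 25 mm in front of the drawer's wooden front (front panel 12 mm thick, 262 mm wide, top edge 60 mm above the work surface)
- lane0 (a point): centre of the floor of the left lane of the drawer as seen from the robot; x points along the lane from the drawer's front to its back, z up. Lane floor 16 mm above the work surface, 176 mm long, 70 mm wide, between dividers 4 mm thick and 8 mm high; moves with the drawer
- lane1 (a point): centre of the floor of the middle lane of the drawer as seen from the robot; x points along the lane from the drawer's front to its back, z up. Lane floor 16 mm above the work surface, 176 mm long, 66 mm wide, between dividers 4 mm thick and 8 mm high; moves with the drawer
- lane2 (a point): centre of the floor of the right lane of the drawer as seen from the robot; x points along the lane from the drawer's front to its back, z up. Lane floor 16 mm above the work surface, 176 mm long, 70 mm wide, between dividers 4 mm thick and 8 mm high; moves with the drawer
- palette_knife: palette knife: handle 18 mm wide, narrow cranked steel blade 22 mm wide with a round tip. 150 mm long, with a dark wooden handle 85 mm long and 18 mm high; lies flat on the work surface, upper side up. Origin under the middle of its length, at the underside; x points from the handle to the working end, z up; about 50 to 105 g
- palette_knife_grip (a point): point on the handle of the palette knife near its centre of mass, 25 mm from the origin towards the handle end, 9 mm above the underside
- palette_knife_end (a point): near the butt of the handle of the palette knife, 70 mm from the origin, 9 mm above the underside
- palette_knife_tip (a point): near the working end of the palette knife, 70 mm from the origin, 2 mm above the underside
- scraper: scraper: handle 24 mm wide, broad square-ended steel blade flaring to 42 mm. 150 mm long, with a dark wooden handle 85 mm long and 18 mm high; lies flat on the work surface, upper side up. Origin under the middle of its length, at the underside; x points from the handle to the working end, z up; about 50 to 105 g
- scraper_grip (a point): point on the handle of the scraper near its centre of mass, 25 mm from the origin towards the handle end, 9 mm above the underside
- scraper_end (a point): near the butt of the handle of the scraper, 70 mm from the origin, 9 mm above the underside
- scraper_tip (a point): near the working end of the scraper, 70 mm from the origin, 2 mm above the underside
- scoop: measuring scoop: handle 14 mm wide, round open steel bowl 40 mm across and 18 mm high at the other end. 150 mm long, with a dark wooden handle 85 mm long and 18 mm high; lies flat on the work surface, upper side up. Origin under the middle of its length, at the underside; x points from the handle to the working end, z up; about 50 to 105 g
- scoop_grip (a point): point on the handle of the scoop near its centre of mass, 25 mm from the origin towards the handle end, 9 mm above the underside
- scoop_end (a point): near the butt of the handle of the scoop, 70 mm from the origin, 9 mm above the underside
- scoop_tip (a point): near the working end of the scoop, 70 mm from the origin, 2 mm above the underside
- cup: translucent white plastic cup, 68 mm across the rim, 85 mm tall, standing on the bench, to be left alone; origin at the centre of its underside
- small_jar: small clear jar with a black lid, 60 mm across, 55 mm tall, standing on the bench, to be left alone; origin at the centre of its underside
- mortar: heavy brass mortar, 104 mm across the rim, 100 mm tall, standing on the bench, to be left alone; origin at the centre of its underside
- squeeze_bottle: cream squeeze bottle, 60 mm across, 170 mm tall, standing on the bench, to be left alone; origin at the centre of its underside
- glass_jar: glass jar with a steel lid, 84 mm across, 120 mm tall, standing on the bench, to be left alone; origin at the centre of its underside
There are look-alikes about, which are no part of the job. Leave any purple look-alike of the scoop alone.

How it is judged:
By the outcome, as a careful person would: the job done as asked, in the order asked, and still so for the second after the job is handed in, with the robot touching nothing.
It also fails if it takes over 72 s, if anything falls off the work surface, if the arm or the gripper's body presses on something with over 40 N, if the wrist force passes 120 N, or if a joint passes its speed limit or range.

ROBOT

A 6-joint arm with a two-finger parallel gripper is mounted at the origin on the work surface. World frame = base frame: x ahead of the robot, y to its left, z up, the work surface at z = 0. Lengths are in m, angles in rad, forces in N, time in s.
With the tool pointing down it reaches from about 0.35 to 0.975 m from the base axis. Payload 4.9 kg.
Tool frame: the origin (TCP) lies between the finger pads; the fingertips stand 11 mm ahead of it and the grasp point (between the pads) lies 8 mm behind it; z points along the fingers, y is the direction in which the jaws open and shut (so a half turn about z gives the same grasp; the last joint's range is limited). The gripper opens to 85 mm and grips with 20 to 120 N. Pads are 22 mm wide; open, the fingers measure 114 mm over their backs; the gripper's body (76 mm by 85 mm) begins 54 mm behind the grasp point. The pads swing forward as they close: fully open they stand 13 mm farther back than shut.
Start: joints at [1.092, 0.053, 1.613, -0, 1.476, -0.119], TCP at [0.22, 0.585, 0.242] pointing down, gripper open.
Joint ranges: [-3.01, 3.01], [-1.01, 2.22], [0.06, 2.58], [-1.02, 4.17], [0.09, 2.62], [-3.14, 3.14]. Speed limits (rad/s): [2.57, 2.57, 3.14, 3.14, 3.14, 3.14].

INTERFACE

Orientations are given as a rotation vector (axis times angle).
In Python, from station import monitor, viewer, ctrl gives the robot as it stands.
- The arm moves only by the tool arm_command, never from a script. Its argument "targets" is a list of rows, each a list of 7 numbers: the shift along the tool's x, y, z in cm, then the turn, a rotation vector about the tool's x, y, z in rad, then the closure, from -1 (fully open) to 1 (shut). A call has 1 to 20 rows; each row is the pose to reach, as a shift and turn from the pose measured when the call began, along the tool's axes at that moment; what a row does not reach only later rows make up. A row lasts 1/10 s, in which the tool goes at most 50 mm and 8.59 degrees, less where a joint would pass 70% of its speed; a pose out of reach is approached as far as the arm can. A call with a gripper value outside its range is refused whole. The fingers move at their own pace and stop on an object; "squeeze" is the grip in N (left out, the last holds). Time passes only in rows, so rows that repeat a pose let the fingers close. It gives the time, the measured TCP pose, the force and the opening at its end, in the units of the state.
- monitor.get_obs(): the state, without advancing time (a new reading comes with each control period).
- viewer.get_image(name): name is "scene" or "side" or "wrist"; returns a dict with "pixels" (420x560x3 uint8, blue, green, red), "depth" (420x560 float32, m along the optical axis (not along the pixel's ray), 0 where there is no reading), "K" (3x3 intrinsics, pixels), "k1" (the pictures are not rectified: a ray, as slopes to the right and down, at radius r is drawn at 1 + k1 r^2 times it, then the intrinsics apply), "R" (3x3) and "t" (3): a world point X has camera coordinates R X + t. Camera axes: x right, y down, z forward; pixel columns grow to the right and rows downward; lengths in m; the calibration is good to about 2 mm. A picture is of the moment at which its call begins.
- ctrl.finish_job(): hands the job in, once; it reports no verdict.
The state is a dict: "t": time; "q": joint angles; "dq": joint speeds; "effort": joint torques, N m; "tool_pos": TCP position; "tool_rot": TCP orientation; "contact_force": force on the tool from outside, world axes, zero at the start; "wrist_torque": the same for the moment, N m; "opening": finger opening in m.
Only numpy, scipy, OpenCV 4.12 (cv2) and the standard library are available. Lean on these libraries where they do the work, as an engineer would, in place of code of your own. Each camera call takes 0.05 s, during which the arm holds its last target.

## Working session

There is one attempt and no reset: what is moved stays moved. The work goes in short steps, Python scripts to look and compute and a tool call to move; the robot and the scene stay as the last step left them, time stands still between calls to the robot, and variables do not carry over. Pictures are saved under pics/ and viewed, and the job is handed in when it is done.

Besides the shell and the picture viewer there is one more tool, called after "Call:" as a command line: name --pt "numbers of a row" for each row, then --argument value for the rest. arm_command: Moves the arm, as the interface text tells. Its arguments: {"type":"object","properties":{"targets":{"type":"array"},"squeeze":{"type":"number"}},"required":["targets"]}

```bash
ls; mkdir -p pics; cat > h.py <<'E'
import numpy as np, cv2, pickle
from station import monitor, viewer, ctrl
def snap(n,tag):
    im=viewer.get_image(n); cv2.imwrite(f'pics/{tag}.png',im['pixels']); pickle.dump(im,open(f'pics/{tag}.pkl','wb')); return im
def load(tag): return pickle.load(open(f'pics/{tag}.pkl','rb'))
def rays(im,uv):
    uv=np.asarray(uv,float).reshape(-1,1,2)
    n=cv2.undistortPoints(uv,np.array(im['K'],float),np.array([im['k1'],0,0,0.]))[:,0]
    d=np.c_[n,np.ones(len(n))]@np.array(im['R']); c=-np.array(im['R']).T@np.array(im['t'])
    return c,d
def plane(im,uv,z):
    c,d=rays(im,uv); return c+d*((z-c[2])/d[:,2])[:,None]
def proj(im,X):
    X=np.asarray(X,float).reshape(-1,3)
    return cv2.projectPoints(X,cv2.Rodrigues(np.array(im['R'],float))[0],np.array(im['t'],float),np.array(im['K'],float),np.array([im['k1'],0,0,0.]))[0][:,0]
def dpt(im,uv):
    c,d=rays(im,uv); uv=np.asarray(uv).reshape(-1,2).astype(int)
    z=im['depth'][uv[:,1],uv[:,0]]; return c+d*z[:,None]
def cloud(im):
    h,w=im['depth'].shape; v,u=np.mgrid[:h,:w]
    return dpt(im,np.c_[u.ravel(),v.ravel()]).reshape(h,w,3)
E
python3 - <<'E'
from h import *
for n in('scene','side','wrist'):
    im=snap(n,n+'0'); print(n,im['k1'],(-im['R'].T@im['t']).round(3),im['K'][0,0])
print(monitor.get_obs())
E
```

```text
pics
scene -0.01919284815670556 [ 0.986 -0.986  1.13 ] 505.54140738031674
side -0.13965424283932276 [-0.01  -1.032  0.996] 516.9470069508789
wrist -0.04683701029616594 [0.154 0.609 0.374] 364.66515182830096
{'t': 0.15, 'q': array([ 1.09200258e+00,  5.32259523e-02,  1.61398940e+00, -4.95145917e-06,
        1.47602508e+00, -1.19024304e-01]), 'dq': array([-6.84185839e-05, -5.58890188e-04, -3.22017140e-03, -2.12798783e-03,
       -8.65677370e-04,  3.71883788e-04]), 'effort': array([ 7.75976350e-04, -3.94241881e+01, -3.70723379e+01, -1.54130867e-04,
        4.68603568e-03,  4.32935224e-05]), 'tool_pos': array([0.21982888, 0.58455152, 0.24132612]), 'tool_rot': array([-5.61994810e-01, -3.09042734e+00,  2.47545424e-03]), 'contact_force': array([-0.11453017, -0.43552496, -0.37047418]), 'wrist_torque': array([ 0.02496472,  0.00684589, -0.05266167]), 'opening': 0.08559020841749397}
```

View pics/scene0.png

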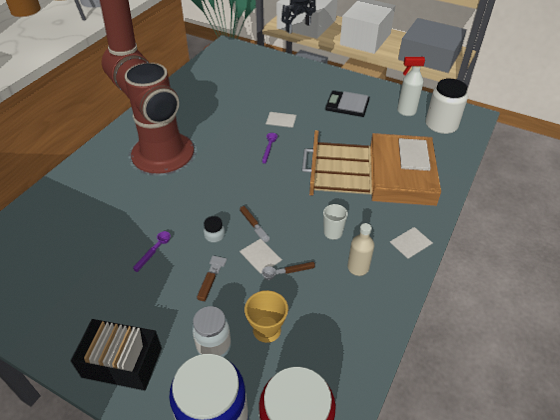

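View pics/side0.png

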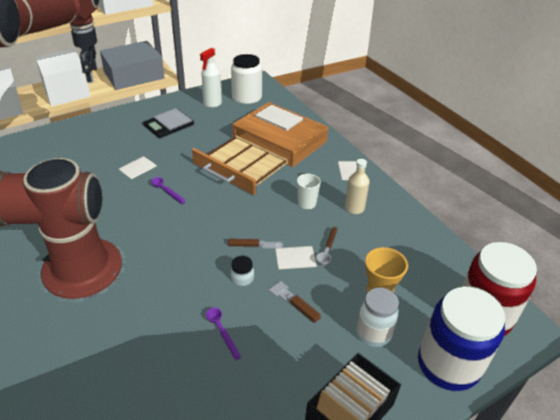

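View pics/wrist0.png

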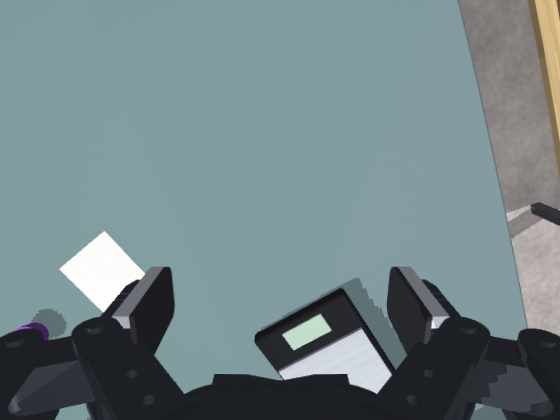

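Scene view: knife (255,222), scraper (211,278), scoop with brown handle (290,268), purple look-alikes (270,147) and (152,250). Drawer (342,165) opens toward the robot. The side view agrees. Next, close crops.

```bash
python3 - <<'E'
from h import *
a=load('scene0')['pixels'][195:315,190:330]; b=load('side0')['pixels'][215:335,215:355]
cv2.imwrite('pics/crop1.png',np.hstack([cv2.resize(x,None,fx=2.8,fy=2.8,interpolation=cv2.INTER_CUBIC) for x in(a,b)]))
a=load('scene0')['pixels'][120:215,295:450]; b=load('side0')['pixels'][95:200,185:340]
cv2.imwrite('pics/crop2.png',np.vstack([cv2.resize(x,None,fx=2.9,fy=2.9,interpolation=cv2.INTER_CUBIC) for x in(a,b)]))
E
```

```text
(no output)
```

View pics/crop1.png

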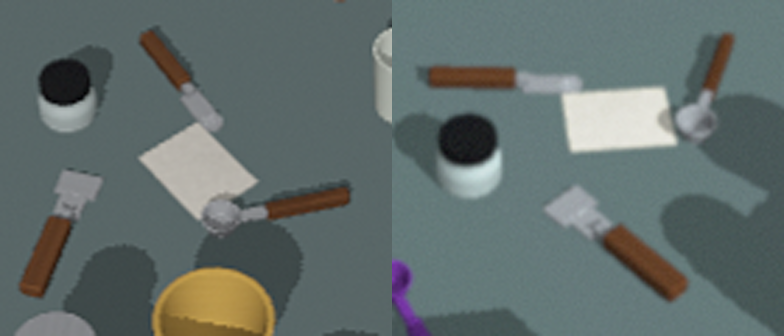

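View pics/crop2.png

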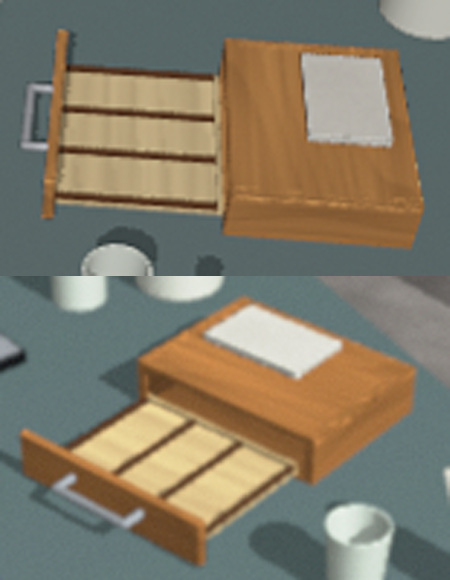

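```bash
cat > m.py <<'E'
from h import *
def brown(im):
    hsv=cv2.cvtColor(im['pixels'],cv2.COLOR_BGR2HSV); return cv2.inRange(hsv,(3,90,40),(16,255,150))
if __name__=='__main__':
    C={}
    for n,box in(('scene',(195,315,190,330)),('side',(215,335,215,355))):
        im=load(n+'0'); m=brown(im); k=np.zeros_like(m); k[box[0]:box[1],box[2]:box[3]]=1; m=m*k
        N,l,s,c=cv2.connectedComponentsWithStats(m); P=cloud(im)
        for i in range(1,N):
            if s[i,4]<60: continue
            v,u=np.where(l==i); Q=P[v,u]; Q=Q[im['depth'][v,u]>0]
            X=plane(im,np.c_[u,v],0.014); mu=X.mean(0); w,V=np.linalg.eigh(np.cov((X-mu).T[:2])); a=V[:,1]
            t=(X-mu)[:,:2]@a
            print(n,c[i].round(1),s[i,4],'plane c',mu.round(4),'yaw',np.degrees(np.arctan2(a[1],a[0])).round(1),'len',np.ptp(t).round(3),'depth mean',np.median(Q,0).round(4),'z90',np.percentile(Q[:,2],90).round(4))
            C.setdefault(n,[]).append(c[i])
    # triangulate by nearest
    for a in C['scene']:
        for b in C['side']:
            c1,d1=rays(load('scene0'),a);c2,d2=rays(load('side0'),b);d1=d1[0];d2=d2[0]
            s=np.linalg.lstsq(np.c_[d1,-d2],c2-c1,rcond=None)[0]; p=c1+s[0]*d1;q=c2+s[1]*d2
            if np.linalg.norm(p-q)<.01: print('tri',((p+q)/2).round(4),np.linalg.norm(p-q).round(4))
    # unit / others by depth
    im=load('scene0')
    for nm,uv in dict(unitFL=(295+225/2.9,120+40/2.9),unitFR=(295+222/2.9,120+202/2.9),frontL=(295+62/2.9,120+32/2.9),frontR=(295+47/2.9,120+214/2.9)).items(): print(nm,plane(im,uv,.061).round(4))
    im=load('side0')
    for nm,uv in dict(unitFL=(185+143/2.9,95+(360-276)/2.9),unitFR=(185+313/2.9,95+(436-276)/2.9),frontL=(185+24/2.9,95+(434-276)/2.9),frontR=(185+201/2.9,95+(530-276)/2.9)).items(): print(nm,plane(im,uv,.061).round(4))
E
python3 m.py
```

```text
scene [248.2 215.8] 136 plane c [ 0.419  -0.1258  0.014 ] yaw 150.0 len 0.087 depth mean [ 0.4208 -0.1276  0.0175] z90 0.0218
scene [299.6 267.1] 178 plane c [ 0.6406 -0.2228  0.014 ] yaw -137.2 len 0.082 depth mean [ 0.6407 -0.2236  0.0166] z90 0.0208
scene [205.8 286.4] 257 plane c [ 0.4501 -0.3983  0.014 ] yaw 104.6 len 0.089 depth mean [ 0.4515 -0.4003  0.0175] z90 0.0212
side [331.2 236.9] 84 plane c [ 0.636  -0.2213  0.014 ] yaw -137.1 len 0.079 depth mean [ 0.6357 -0.2224  0.015 ] z90 0.0178
side [242.8 242. ] 202 plane c [ 0.4127 -0.1266  0.014 ] yaw 150.9 len 0.081 depth mean [ 0.4131 -0.1263  0.014 ] z90 0.0173
side [305.1 308.5] 307 plane c [ 0.4437 -0.3986  0.014 ] yaw 102.9 len 0.086 depth mean [ 0.4431 -0.3995  0.0151] z90 0.0186
tri [ 0.4156 -0.1205  0.0072] 0.0003
tri [ 0.6388 -0.2185  0.0091] 0.0017
tri [ 0.4469 -0.3948  0.0073] 0.0005
unitFL [[0.6201 0.3636 0.061 ]]
unitFR [[0.7155 0.1078 0.061 ]]
frontL [[0.4462 0.2861 0.061 ]]
frontR [[0.5629 0.0049 0.061 ]]
unitFL [[0.6207 0.3601 0.061 ]]
unitFR [[0.7184 0.1302 0.061 ]]
frontL [[0.438  0.2814 0.061 ]]
frontR [[0.5322 0.0375 0.061 ]]
```

```bash
python3 - <<'E'
from h import *
a=load('scene0');b=load('side0')
PA=cloud(a);PB=cloud(b)
P=np.vstack([PA[a['depth']>0],PB[b['depth']>0]])
# objects: top-down height map
g=0.004
def hm(P):
    k=(P[:,0]>.2)&(P[:,0]<1)&(P[:,1]>-.6)&(P[:,1]<.5)&(P[:,2]<.3)&(P[:,2]>-.02); Q=P[k]
    H=np.zeros((200,275)); np.maximum.at(H,(((Q[:,0]-.2)/g).astype(int),((Q[:,1]+.6)/g).astype(int)),Q[:,2]); return H
H=hm(P); m=(H>.04).astype(np.uint8)
N,l,s,c=cv2.connectedComponentsWithStats(m)
for i in range(1,N):
    if s[i,4]<30: continue
    v,u=np.where(l==i); print('blob x',.2+v.min()*g,.2+(v.max()+1)*g,'y',-.6+u.min()*g,-.6+(u.max()+1)*g,'h',H[l==i].max().round(3))
cv2.imwrite('pics/hm.png',cv2.resize(np.clip(H/.2*255,0,255).astype(np.uint8)[::-1,::-1],None,fx=2.8,fy=2.8))
for n,im,C in(('scene',a,PA),('side',b,PB)):
    for lo,hi in((.058,.067),):
        k=(C[...,2]>lo)&(C[...,2]<hi)&(C[...,0]>.6)&(C[...,1]>.08)&(C[...,1]<.5)
        Q=C[k][:,:2].astype(np.float32); print(n,len(Q),cv2.minAreaRect(Q*1000))
E
```

```text
blob x 0.332 0.392 y -0.25999999999999995 -0.19599999999999995 h 0.064
blob x 0.43200000000000005 0.548 y 0.04400000000000004 0.30000000000000004 h 0.066
blob x 0.512 0.6040000000000001 y -0.572 -0.488 h 0.127
blob x 0.5960000000000001 0.704 y -0.48 -0.372 h 0.107
blob x 0.6120000000000001 0.9039999999999999 y 0.11599999999999999 0.44400000000000006 h 0.082
blob x 0.624 0.7 y -0.09199999999999997 -0.016000000000000014 h 0.09
blob x 0.744 0.808 y -0.172 -0.11199999999999999 h 0.174
blob x 0.752 0.9000000000000001 y -0.6 -0.5479999999999999 h 0.197
scene 2487 ((759.29931640625, 282.1287841796875), (201.76397705078125, 275.5027770996094), 22.5838565826416)
side 1669 ((1541.31396484375, 402.4552917480469), (1848.247314453125, 302.1734619140625), 8.596261024475098)
```

View pics/hm.png

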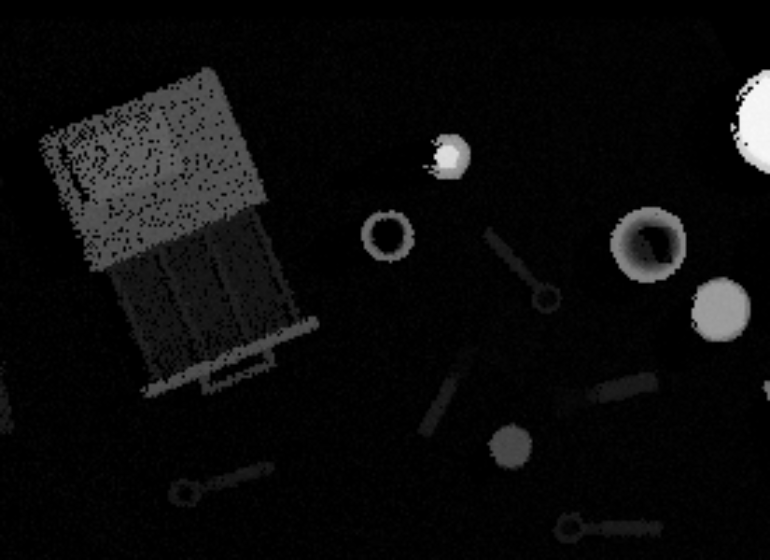

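The height map shows everything well separated, and the unit's yaw is about 22.5°. The tools are the three with dark handles; both purple scoops are excluded.

```bash
cat > mv.py <<'E'
import numpy as np
from scipy.spatial.transform import Rotation as Ro
from station import monitor
def Rdown(yy):  # tool y yaw deg, z down
    y=np.radians(yy); Y=np.array([np.cos(y),np.sin(y),0]); Z=np.array([0,0,-1.]); return np.c_[np.cross(Y,Z),Y,Z]
def plan(p,yy):
    o=monitor.get_obs(); R0=Ro.from_rotvec(o['tool_rot']).as_matrix()
    s=R0.T@(np.array(p)-o['tool_pos'])*100; w=Ro.from_matrix(R0.T@Rdown(yy)).as_rotvec()
    q6=o['q'][0]; print('shift cm',s.round(2),'turn',w.round(3),'| q6 target approx',np.degrees(np.arctan2(p[1],p[0])).round(0)-yy)
def st():
    o=monitor.get_obs(); R=Ro.from_rotvec(o['tool_rot']).as_matrix()
    print('t',round(o['t'],2),'pos',o['tool_pos'].round(4),'yaw_y',np.degrees(np.arctan2(R[1,1],R[0,1])).round(2),'tilt',np.degrees(np.arccos(-R[2,2])).round(2),'F',o['contact_force'].round(1),'open',round(o['opening'],4),'q6',o['q'][5].round(2))
E
python3 - <<'E'
from mv import *
from h import load
st(); plan([.44,-.11,.24],60); print(load('wrist0')['R'][2].round(2))
E
```

```text
t 0.15 pos [0.2198 0.5846 0.2413] yaw_y 69.39 tilt 0.09 F [-0.1 -0.4 -0.4] open 0.0856 q6 -0.12
shift cm [-45.06 -57.26   0.22] turn [-0.002 -0.     0.164] | q6 target approx -74.0
[ 0.26 -0.1  -0.96]
```

Call:
arm_command --pt "-45.1 -57.3 0.2 0 0 0.164 -0.4" --pt "-45.1 -57.3 0.2 0 0 0.164 -0.4" --pt "-45.1 -57.3 0.2 0 0 0.164 -0.4" --pt "-45.1 -57.3 0.2 0 0 0.164 -0.4" --pt "-45.1 -57.3 0.2 0 0 0.164 -0.4" --pt "-45.1 -57.3 0.2 0 0 0.164 -0.4" --pt "-45.1 -57.3 0.2 0 0 0.164 -0.4" --pt "-45.1 -57.3 0.2 0 0 0.164 -0.4" --pt "-45.1 -57.3 0.2 0 0 0.164 -0.4" --pt "-45.1 -57.3 0.2 0 0 0.164 -0.4" --pt "-45.1 -57.3 0.2 0 0 0.164 -0.4" --pt "-45.1 -57.3 0.2 0 0 0.164 -0.4" --pt "-45.1 -57.3 0.2 0 0 0.164 -0.4" --pt "-45.1 -57.3 0.2 0 0 0.164 -0.4" --pt "-45.1 -57.3 0.2 0 0 0.164 -0.4" --pt "-45.1 -57.3 0.2 0 0 0.164 -0.4" --pt "-45.1 -57.3 0.2 0 0 0.164 -0.4" --pt "-45.1 -57.3 0.2 0 0 0.164 -0.4"

```text
t: 1.95
tool_pos: [0.4399, -0.1097, 0.2399]
tool_rot: [-0.812, -3.034, 0.002]
contact_force: [-0.3, -0.9, 0.9]
opening: 0.0597
```

```bash
python3 - <<'E'
from mv import *
from h import *
st(); snap('wrist','w1'); st()
E
```

```text
t 1.95 pos [ 0.4399 -0.1097  0.2399] yaw_y 60.05 tilt 0.08 F [-0.3 -0.9  0.9] open 0.0597 q6 -1.46
t 2.0 pos [ 0.44   -0.1095  0.24  ] yaw_y 60.08 tilt 0.08 F [-0.2  0.3 -0.2] open 0.0602 q6 -1.46
```

View pics/w1.png

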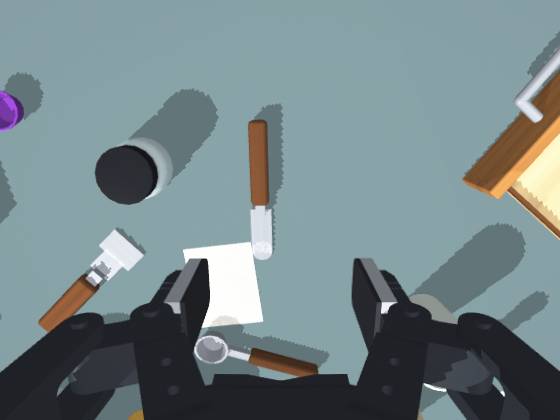

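The wrist view shows the knife at (260,190), the scraper at (95,280), the scoop bowl at (210,350), and one drawer corner at (480,185). I'll measure the handles from this view.

```bash
cat > wm.py <<'E'
from h import *
import sys
def handles(tag,z=.017,boxes=None,hs=((3,90,40),(16,255,190))):
    im=load(tag); hsv=cv2.cvtColor(im['pixels'],cv2.COLOR_BGR2HSV); m=cv2.inRange(hsv,*hs)
    N,l,s,c=cv2.connectedComponentsWithStats(m); out=[]
    for i in range(1,N):
        if s[i,4]<250: continue
        cnt=max(cv2.findContours((l==i).astype(np.uint8),cv2.RETR_EXTERNAL,cv2.CHAIN_APPROX_NONE)[0],key=len)[:,0]
        X=plane(im,cnt,z)[:,:2]; r=cv2.minAreaRect((X*1000).astype(np.float32)); b=cv2.boxPoints(r)
        e=b[1]-b[0]; f=b[2]-b[1]; a=e if np.hypot(*e)>np.hypot(*f) else f
        v,u=np.where(l==i); P=dpt(im,np.c_[u,v]); 
        print(tag,c[i].round(0),'ctr mm',np.round(r[0],1),'size',np.round(r[1],1),'yaw',np.degrees(np.arctan2(a[1],a[0])).round(1),'ztop',np.median(P[:,2]).round(4)); out.append((r,c[i]))
    return out
if __name__=='__main__': handles(sys.argv[1])
E
python3 wm.py w1
```

```text
w1 [516. 140.] ctr mm [521.9 114. ] size [ 32.4 133.7] yaw -67.5 ztop 0.0341
w1 [258. 162.] ctr mm [ 417.7 -122.6] size [17.3 83.9] yaw -29.1 ztop 0.0184
w1 [534. 211.] ctr mm [604.4 101.8] size [84.4  6. ] yaw 22.6 ztop 0.0243
w1 [ 68. 304.] ctr mm [ 446.4 -389.8] size [22.8 93. ] yaw -76.2 ztop 0.0182
w1 [282. 363.] ctr mm [ 633.8 -217.9] size [83.2 21.9] yaw 42.3 ztop 0.0165
```

```bash
python3 - <<'E'
from mv import *
plan([.4243,-.1262,.06],61);plan([.4243,-.1262,.014],61)
E
```

```text
shift cm [ 0.52 -2.21 18.01] turn [-0.001 -0.    -0.016] | q6 target approx -78.0
shift cm [ 0.52 -2.2  22.61] turn [-0.001 -0.    -0.016] | q6 target approx -78.0
```

Call:
arm_command --pt "0.5 -2.2 5 0 0 -0.016 -0.4" --pt "0.5 -2.2 9 0 0 -0.016 -0.4" --pt "0.5 -2.2 13 0 0 -0.016 -0.4" --pt "0.5 -2.2 17 0 0 -0.016 -0.4" --pt "0.5 -2.2 19 0 0 -0.016 -0.4" --pt "0.5 -2.2 21 0 0 -0.016 -0.4" --pt "0.5 -2.2 22 0 0 -0.016 -0.4" --pt "0.5 -2.2 22.6 0 0 -0.016 -0.4" --pt "0.5 -2.2 22.6 0 0 -0.016 1" --pt "0.5 -2.2 22.6 0 0 -0.016 1" --pt "0.5 -2.2 22.6 0 0 -0.016 1" --pt "0.5 -2.2 22.6 0 0 -0.016 1" --pt "0.5 -2.2 22.6 0 0 -0.016 1" --pt "0.5 -2.2 22.6 0 0 -0.016 1" --pt "0.5 -2.2 22.6 0 0 -0.016 1" --squeeze 30

```text
t: 3.5
tool_pos: [0.4256, -0.1268, 0.0154]
tool_rot: [0.787, 3.04, -0.003]
contact_force: [-0.5, 0.5, 6.7]
opening: 0.0175
```

```bash
python3 - <<'E'
from mv import *
from h import *
st(); plan([.4243,-.1262,.25],61); plan([.50,.06,.27],112.5)
E
```

```text
t 3.5 pos [ 0.4256 -0.1268  0.0154] yaw_y 60.99 tilt 0.14 F [-0.5  0.5  6.7] open 0.0175 q6 -1.52
shift cm [  0.09  -0.03 -23.46] turn [-0.001  0.002 -0.   ] | q6 target approx -78.0
shift cm [  2.5   19.92 -25.49] turn [-0.002  0.001 -0.899] | q6 target approx -105.5
```

```bash
python3 - <<'E'
from mv import *
plan([.5,.1,.26],112.5); plan([.555,.192,.25],112.5)
E
```

```text
shift cm [  4.44  23.42 -24.5 ] turn [-0.002  0.001 -0.899] | q6 target approx -101.5
shift cm [  4.09  34.13 -23.51] turn [-0.002  0.001 -0.899] | q6 target approx -93.5
```

Call:
arm_command --pt "0 0 -1.5 0 0 0 1" --pt "0 0 -5 0 0 0 1" --pt "0 0 -10 0 0 0 1" --pt "0 0 -15 0 0 0 1"

```text
t: 3.9
tool_pos: [0.4243, -0.1261, 0.1659]
tool_rot: [-0.787, -3.041, 0.002]
contact_force: [0.9, 0.2, -0.0]
opening: 0.0172
```

```bash
python3 - <<'E'
from mv import *
st();plan([.555,.192,.25],112.5)
E
```

```text
t 3.9 pos [ 0.4243 -0.1261  0.1659] yaw_y 60.98 tilt 0.08 F [ 0.9  0.2 -0. ] open 0.0172 q6 -1.52
shift cm [ 4.   34.14 -8.45] turn [-0.001 -0.001 -0.899] | q6 target approx -93.5
```

Call:
arm_command --pt "0.6 3 -8.4 0 0 -0.1 1" --pt "0.6 7 -8.4 0 0 -0.2 1" --pt "1 11 -8.4 0 0 -0.3 1" --pt "1.6 15 -8.4 0 0 -0.4 1" --pt "2.2 19 -8.4 0 0 -0.5 1" --pt "2.8 23 -8.4 0 0 -0.6 1" --pt "3.2 27 -8.4 0 0 -0.7 1" --pt "3.6 31 -8.4 0 0 -0.8 1" --pt "4 34.1 -8.4 0 0 -0.899 1" --pt "4 34.1 -8.4 0 0 -0.899 1" --pt "4 34.1 -8.4 0 0 -0.899 1" --pt "4 34.1 -8.4 0 0 -0.899 1"

```text
t: 5.1
tool_pos: [0.5544, 0.1908, 0.2491]
tool_rot: [0.61, -3.08, 0.002]
contact_force: [-0.7, -0.0, -1.1]
opening: 0.0173
```

```bash
python3 - <<'E'
from mv import *
from h import *
st(); snap('wrist','w2'); snap('scene','s2'); snap('side','d2')
E
```

```text
t 5.1 pos [0.5544 0.1908 0.2491] yaw_y 112.4 tilt 0.13 F [-0.7 -0.  -1.1] open 0.0173 q6 -1.76
```

View pics/w2.png

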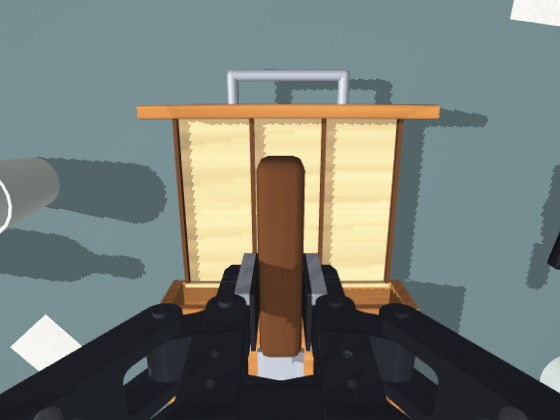

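The wrist view shows the drawer with two dividers (about u=253 and u=323), the panel top edge at rows 106–118, the bar at row 75, and the knife handle held straight.

```bash
python3 - <<'E'
from h import *
im=load('w2'); p=im['pixels']; hsv=cv2.cvtColor(p,cv2.COLOR_BGR2HSV)
c,_=rays(im,(0,0)); print('cam',c.round(3))
L=[];Rr=[]
for v in range(135,235,10):
    g=p[v,:,:].astype(int).sum(1); dark=(g<300)
    a=[u for u in range(243,257) if dark[u]]; b=[u for u in range(305,335) if dark[u] and u>312]
    wl=[u for u in range(170,195) if dark[u]]; wr=[u for u in range(380,410) if dark[u]]
    if v%30==15: print(v,a,b,wl,wr)
    if a:L.append((np.mean(a),v))
    if b:Rr.append((np.mean(b),v))
for n,q in(('L',L),('R',Rr)):
    X=plane(im,q,.023); l=cv2.fitLine(X[:,:2].astype(np.float32),cv2.DIST_HUBER,0,1e-4,1e-4).ravel(); print(n,l.round(4),np.degrees(np.arctan2(l[1],l[0])).round(2))
# panel top
for u in(160,220,280,340,420):
    g=hsv[90:130,u]; print(u,[(90+i,tuple(int(x) for x in p[90+i,u])) for i in range(8,34,1)] if u==280 else '')
print('panel outer corners', plane(im,[(138,106),(439,105)],.06).round(4), 'inner edge',plane(im,[(190,118.5),(390,117.5)],.06).round(4))
print('bar',plane(im,[(228,75),(347,75)],.041).round(4))
P=cloud(im); 
for uv in((215,200),(280,140),(360,200),(300,112),(290,75),(215,260),(360,260)): print(uv,P[uv[1],uv[0]].round(4))
E
```

```text
cam [0.489 0.164 0.382]
135 [250, 251, 252, 253] [322, 323, 324] [174, 175, 176, 177, 178] [396, 397, 398, 399, 400, 401, 402, 403, 404, 405, 406, 407, 408, 409]
165 [251, 252, 253, 254] [321, 322, 323, 324] [176, 177, 178, 179, 180, 181] [394, 395, 396, 397, 398, 399, 400, 401, 402, 403, 404, 405, 406, 407, 408, 409]
195 [252, 253, 254] [320, 321, 322, 323] [178, 179, 180, 181, 182, 183] [391, 392, 393, 394, 395, 396, 397, 398, 399, 400, 401, 402, 403, 404, 405, 406, 407, 408, 409]
225 [252, 253, 254, 255] [319, 320, 321, 322] [181, 182, 183, 184, 185] [389, 390, 391, 392, 393, 394, 395, 396, 397, 398, 399, 400, 401, 402, 403, 404, 405, 406, 407, 408, 409]
L [0.9244 0.3814 0.5689 0.1667] 22.42
R [0.923  0.3849 0.5425 0.2308] 22.64
160 
220 
280 [(98, (104, 101, 84)), (99, (104, 101, 84)), (100, (104, 101, 84)), (101, (104, 101, 84)), (102, (105, 102, 84)), (103, (93, 94, 85)), (104, (77, 120, 171)), (105, (81, 145, 218)), (106, (88, 161, 232)), (107, (87, 162, 234)), (108, (86, 159, 232)), (109, (87, 158, 230)), (110, (86, 156, 228)), (111, (83, 154, 227)), (112, (83, 152, 225)), (113, (83, 150, 224)), (114, (82, 150, 222)), (115, (79, 148, 221)), (116, (76, 141, 212)), (117, (70, 128, 192)), (118, (99, 141, 175)), (119, (122, 166, 194)), (120, (124, 170, 197)), (121, (125, 171, 199)), (122, (123, 170, 197)), (123, (123, 170, 197))]
340 
420 
panel outer corners [[0.5372 0.0515 0.06  ]
 [0.4378 0.2902 0.06  ]] inner edge [[0.5304 0.0966 0.06  ]
 [0.4638 0.2557 0.06  ]]
bar [[0.4843 0.1117 0.041 ]
 [0.4441 0.2092 0.041 ]]
(215, 200) [0.6046 0.138  0.0155]
(280, 140) [0.5218 0.1769 0.0163]
(360, 200) [0.5468 0.2767 0.0178]
(300, 112) [0.4895 0.1821 0.0612]
(290, 75) [0.4635 0.1625 0.0415]
(215, 260) [0.6682 0.1606 0.0162]
(360, 260) [0.608  0.3067 0.0164]
```

```bash
cat > lane.py <<'E'
from mv import *
E=np.array([np.cos(np.radians(22.5)),np.sin(np.radians(22.5))]);N=np.array([-E[1],E[0]])
LN={0:.043,1:-.029,2:-.101}; EC=.6147
def lanept(l,de=0,dn=0): return (EC+de)*E+(LN[l]+dn)*N
def en(p): p=np.array(p)[:2]; return (p@E).round(4),(p@N).round(4)
E
python3 - <<'E'
from lane import *
from h import *
im=load('w2'); b=plane(im,[(280.5,156.5),(280,250),(281,340)],.252); print([en(x) for x in b], en([.5544,.1908]))
st(); p=lanept(1,-.025); plan([*p,.10],112.5); plan([*p,.0315],112.5)
E
```

```text
[(np.float64(0.5331), np.float64(-0.036)), (np.float64(0.5689), np.float64(-0.0362)), (np.float64(0.6092), np.float64(-0.0359))] (np.float64(0.5852), np.float64(-0.0359))
t 5.25 pos [0.5546 0.1906 0.2496] yaw_y 112.39 tilt 0.08 F [-0.6 -0.3 -0.8] open 0.0172 q6 -1.76
shift cm [-0.45  0.73 14.96] turn [-0.001 -0.001 -0.002] | q6 target approx -92.5
shift cm [-0.46  0.73 21.81] turn [-0.001 -0.001 -0.002] | q6 target approx -92.5
```

Call:
arm_command --pt "-0.4 0.7 4 0 0 0 1" --pt "-0.4 0.7 8 0 0 0 1" --pt "-0.4 0.7 12 0 0 0 1" --pt "-0.4 0.7 15 0 0 0 1" --pt "-0.4 0.7 17.5 0 0 0 1" --pt "-0.4 0.7 19.5 0 0 0 1" --pt "-0.4 0.7 20.5 0 0 0 1" --pt "-0.4 0.7 21.2 0 0 0 1" --pt "-0.4 0.7 21.6 0 0 0 1" --pt "-0.4 0.7 21.8 0 0 0 1" --pt "-0.4 0.7 21.8 0 0 0 1"

```text
t: 6.35
tool_pos: [0.556, 0.1985, 0.0323]
tool_rot: [-0.61, 3.082, -0.001]
contact_force: [0.6, -0.2, -0.4]
opening: 0.0174
```

```bash
python3 - <<'E'
from lane import *
from h import *
st(); print(en(monitor.get_obs()['tool_pos'])); snap('wrist','w3')
E
```

```text
t 6.35 pos [0.556  0.1985 0.0323] yaw_y 112.39 tilt 0.06 F [ 0.6 -0.2 -0.4] open 0.0174 q6 -1.74
(np.float64(0.5896), np.float64(-0.0294))
```

View pics/w3.png

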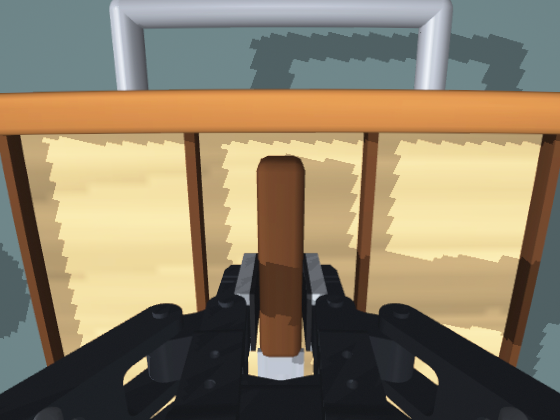

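The knife is centred in lane1, with no contact yet. I'll lower it in fine steps.

Call:
arm_command --pt "0 0 0.1 0 0 0 1" --pt "0 0 0.15 0 0 0 1" --pt "0 0 0.2 0 0 0 1"

```text
t: 6.7
tool_pos: [0.5566, 0.1987, 0.0314]
tool_rot: [-0.61, 3.08, -0.001]
contact_force: [-1.6, -0.7, 5.6]
opening: 0.017
```

Contact at 5.6 N. Release slightly, then rise.

Call:
arm_command --pt "0 0 0 0 0 0 0.45" --pt "0 0 0 0 0 0 0.35" --pt "0 0 0 0 0 0 0.35" --pt "0 0 0 0 0 0 0.35" --pt "0 0 -1 0 0 0 0.35" --pt "0 0 -3 0 0 0 0.35" --pt "0 0 -7 0 0 0 0.35" --pt "0 0 -12 0 0 0 0" --pt "0 0 -17 0 0 0 -0.4" --pt "0 0 -22 0 0 0 -0.4" --pt "0 0 -22 0 0 0 -0.4"

```text
t: 7.8
tool_pos: [0.5603, 0.1998, 0.2628]
tool_rot: [-0.606, 3.063, -0.001]
contact_force: [0.8, 0.5, 0.4]
opening: 0.0598
```

```bash
python3 - <<'E'
from lane import *
from h import *
import wm
st(); snap('wrist','w4'); wm.handles('w4',z=.033)
# scraper: handle centre (446.4,-389.8..-395), tool yaw 103.8 -> yaw_y 13.8
a=np.radians(103.8); g=np.array([.4464,-.392])+.0075*np.array([np.cos(a),np.sin(a)]); print(g)
plan([*g,.25],13.8)
E
```

```text
t 7.8 pos [0.5603 0.1998 0.2628] yaw_y 112.39 tilt 1.09 F [0.8 0.5 0.4] open 0.0598 q6 -1.74
w4 [286. 187.] ctr mm [592.  216.3] size [209.8 284.8] yaw -68.6 ztop 0.0245
w4 [281. 157.] ctr mm [548.3 195.3] size [84.2 17.3] yaw 22.1 ztop 0.0343
w4 [282. 281.] ctr mm [673.9 272.4] size [209.4  85.9] yaw 88.5 ztop 0.0069
[ 0.444611   -0.38471649]
shift cm [ 32.81 -49.65   0.57] turn [0.008 0.012 1.721] | q6 target approx -54.8
```

View pics/w4.png

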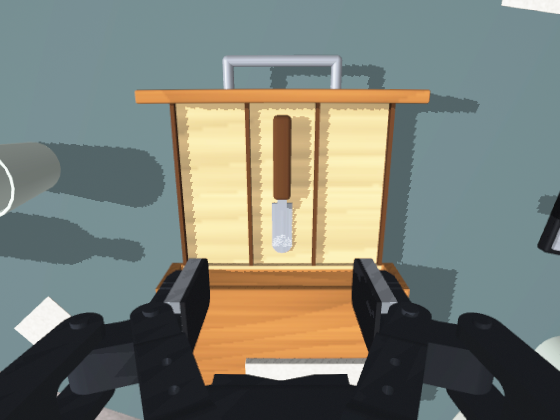

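The knife lies straight in lane1: yaw 22.1°, handle to the front, 12–14 mm of end clearance. Next is the scraper; I'll look from above it first.

Call:
arm_command --pt "32.8 -49.6 0.6 0 0 1.72 -0.4" --pt "32.8 -49.6 0.6 0 0 1.72 -0.4" --pt "32.8 -49.6 0.6 0 0 1.72 -0.4" --pt "32.8 -49.6 0.6 0 0 1.72 -0.4" --pt "32.8 -49.6 0.6 0 0 1.72 -0.4" --pt "32.8 -49.6 0.6 0 0 1.72 -0.4" --pt "32.8 -49.6 0.6 0 0 1.72 -0.4" --pt "32.8 -49.6 0.6 0 0 1.72 -0.4" --pt "32.8 -49.6 0.6 0 0 1.72 -0.4" --pt "32.8 -49.6 0.6 0 0 1.72 -0.4" --pt "32.8 -49.6 0.6 0 0 1.72 -0.4" --pt "32.8 -49.6 0.6 0 0 1.72 -0.4" --pt "32.8 -49.6 0.6 0.008 0.012 1.72 -0.4" --pt "32.8 -49.6 0.6 0.008 0.012 1.72 -0.4" --pt "32.8 -49.6 0.6 0.008 0.012 1.72 -0.4" --pt "32.8 -49.6 0.6 0.008 0.012 1.72 -0.4"

```text
t: 9.45
tool_pos: [0.4448, -0.3827, 0.2493]
tool_rot: [-1.934, -2.474, -0.001]
contact_force: [0.2, 0.3, 0.2]
opening: 0.0599
```

```bash
python3 - <<'E'
from lane import *
from h import *
import wm
st(); snap('wrist','w5'); wm.handles('w5',z=.017)
E
```

```text
t 9.45 pos [ 0.4448 -0.3827  0.2493] yaw_y 13.96 tilt 0.06 F [0.2 0.3 0.2] open 0.0599 q6 -1.08
w5 [516.  62.] ctr mm [ 635.9 -221.9] size [87.5 14.7] yaw 42.3 ztop 0.018
w5 [280. 185.] ctr mm [ 447.3 -394.6] size [22.1 83.9] yaw -75.7 ztop 0.0185
```

View pics/w5.png

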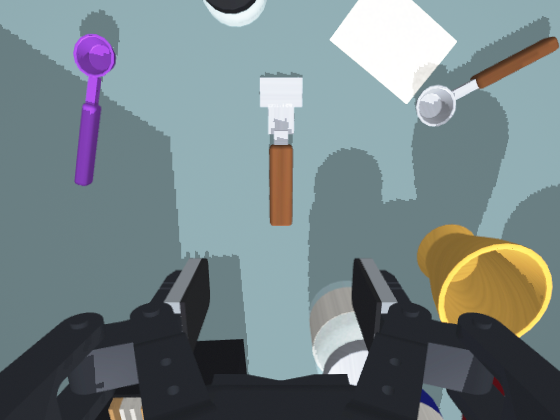

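```bash
python3 - <<'E'
from lane import *
plan([.4454,-.3873,.016],14.3)
E
```

```text
shift cm [-0.46 -0.06 23.36] turn [ 0.    -0.001 -0.006] | q6 target approx -55.3
```

Call:
arm_command --pt "-0.5 0 5 0 0 -0.006 -0.4" --pt "-0.5 0 9 0 0 -0.006 -0.4" --pt "-0.5 0 13 0 0 -0.006 -0.4" --pt "-0.5 0 17 0 0 -0.006 -0.4" --pt "-0.5 0 20 0 0 -0.006 -0.4" --pt "-0.5 0 22 0 0 -0.006 -0.4" --pt "-0.5 0 23 0 0 -0.006 -0.4" --pt "-0.5 0 23.3 0 0 -0.006 -0.4" --pt "-0.5 0 23.3 0 0 -0.006 1" --pt "-0.5 0 23.3 0 0 -0.006 1" --pt "-0.5 0 23.3 0 0 -0.006 1" --pt "-0.5 0 23.3 0 0 -0.006 1" --pt "-0.5 0 23.3 0 0 -0.006 1" --pt "-0.5 0 23.3 0 0 -0.006 1"

```text
t: 10.9
tool_pos: [0.4471, -0.3886, 0.0185]
tool_rot: [1.926, 2.479, 0.0]
contact_force: [-0.2, 0.7, 6.0]
opening: 0.023
```

```bash
python3 - <<'E'
from lane import *
st();
E
```

```text
t 10.9 pos [ 0.4471 -0.3886  0.0185] yaw_y 14.3 tilt 0.15 F [-0.2  0.7  6. ] open 0.023 q6 -1.09
```

Call:
arm_command --pt "0 0 -1.5 0 0 0 1" --pt "0 0 -5 0 0 0 1" --pt "0 0 -10 0 0 0 1" --pt "0 0 -15 0 0 0 1" --pt "0 0 -20 0 0 0 1" --pt "0 0 -23.5 0 0 0 1"

```text
t: 11.5
tool_pos: [0.447, -0.3887, 0.2589]
tool_rot: [1.923, 2.474, -0.001]
contact_force: [0.6, -0.3, 0.6]
opening: 0.0231
```

```bash
python3 - <<'E'
from lane import *
from h import *
st(); snap('wrist','w6'); p=lanept(0,-.025); print(p); plan([*p,.25],-67.5)
E
```

```text
t 11.5 pos [ 0.447  -0.3887  0.2589] yaw_y 14.3 tilt 0.46 F [ 0.6 -0.3  0.6] open 0.0231 q6 -1.09
[0.52835637 0.26539524]
shift cm [61.62 23.91  0.81] turn [0.018 0.007 1.428] | q6 target approx 94.5
```

View pics/w6.png

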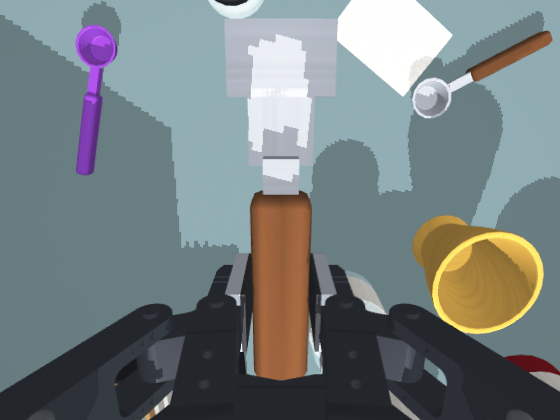

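Call:
arm_command --pt "4 1.5 0.8 0 0 0.1 1" --pt "8.5 3.3 0.8 0 0 0.2 1" --pt "13 5 0.8 0 0 0.3 1" --pt "17.5 6.8 0.8 0 0 0.4 1" --pt "22 8.5 0.8 0 0 0.5 1" --pt "26.5 10.3 0.8 0 0 0.6 1" --pt "31 12 0.8 0 0 0.7 1" --pt "35.5 13.8 0.8 0 0 0.8 1" --pt "40 15.5 0.8 0 0 0.92 1" --pt "44.5 17.3 0.8 0 0 1.04 1" --pt "49 19 0.8 0 0 1.16 1" --pt "53.5 20.8 0.8 0 0 1.28 1" --pt "58 22.5 0.8 0.018 0.007 1.38 1" --pt "61.6 23.9 0.8 0.018 0.007 1.428 1" --pt "61.6 23.9 0.8 0.018 0.007 1.428 1" --pt "61.6 23.9 0.8 0.018 0.007 1.428 1" --pt "61.6 23.9 0.8 0.018 0.007 1.428 1"

```text
t: 13.25
tool_pos: [0.5281, 0.2644, 0.2502]
tool_rot: [3.081, 0.612, -0.0]
contact_force: [0.2, 0.4, -0.9]
opening: 0.0227
```

```bash
python3 - <<'E'
from lane import *
from h import *
st(); snap('wrist','w7'); p=lanept(0,-.025); plan([*p,.036],-67.5)
E
```

```text
t 13.25 pos [0.5281 0.2644 0.2502] yaw_y -67.55 tilt 0.01 F [ 0.2  0.4 -0.9] open 0.0227 q6 1.52
shift cm [ 0.06 -0.11 21.43] turn [-0.    -0.    -0.001] | q6 target approx 94.5
```

View pics/w7.png

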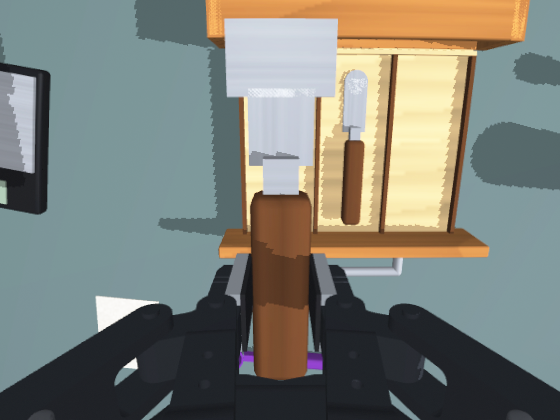

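Call:
arm_command --pt "0.1 -0.1 4 0 0 0 1" --pt "0.1 -0.1 8 0 0 0 1" --pt "0.1 -0.1 12 0 0 0 1" --pt "0.1 -0.1 15 0 0 0 1" --pt "0.1 -0.1 17.5 0 0 0 1" --pt "0.1 -0.1 19.5 0 0 0 1" --pt "0.1 -0.1 20.5 0 0 0 1" --pt "0.1 -0.1 21 0 0 0 1" --pt "0.1 -0.1 21.3 0 0 0 1" --pt "0.1 -0.1 21.4 0 0 0 1" --pt "0.1 -0.1 21.4 0 0 0 1"

```text
t: 14.4
tool_pos: [0.5295, 0.2656, 0.0373]
tool_rot: [-3.081, -0.61, -0.003]
contact_force: [-1.4, -1.0, -0.7]
opening: 0.0231
```

```bash
python3 - <<'E'
from lane import *
from h import *
st(); snap('wrist','w8');snap('side','d8'); print(en(monitor.get_obs()['tool_pos']))
E
```

```text
t 14.4 pos [0.5295 0.2656 0.0373] yaw_y -67.59 tilt 0.11 F [-1.4 -1.  -0.7] open 0.0231 q6 1.52
(np.float64(0.5908), np.float64(0.0429))
```

View pics/w8.png

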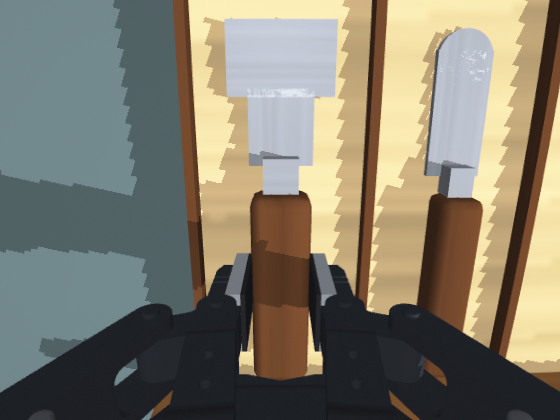

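The scraper is centred in lane0. I'll lower it to contact.

Call:
arm_command --pt "0 0 0.1 0 0 0 1" --pt "0 0 0.2 0 0 0 1" --pt "0 0 0.25 0 0 0 1" --pt "0 0 0.25 0 0 0 1"

```text
t: 14.9
tool_pos: [0.5293, 0.2657, 0.0346]
tool_rot: [-3.081, -0.611, -0.002]
contact_force: [-0.4, -0.3, -0.5]
opening: 0.0232
```

Call:
arm_command --pt "0 0 0.05 0 0 0 1" --pt "0 0 0.1 0 0 0 1"

```text
t: 15.1
tool_pos: [0.5297, 0.2659, 0.0344]
tool_rot: [-3.081, -0.611, -0.003]
contact_force: [-1.7, -0.8, 6.3]
opening: 0.023
```

Call:
arm_command --pt "0 0 0 0 0 0 0.35" --pt "0 0 0 0 0 0 0.25" --pt "0 0 0 0 0 0 0.25" --pt "0 0 0 0 0 0 0.25" --pt "0 0 -1 0 0 0 0.25" --pt "0 0 -3 0 0 0 0.25" --pt "0 0 -7 0 0 0 0.25" --pt "0 0 -12 0 0 0 0" --pt "0 0 -17 0 0 0 -0.4" --pt "0 0 -22 0 0 0 -0.4" --pt "0 0 -22 0 0 0 -0.4"

```text
t: 16.2
tool_pos: [0.5331, 0.2671, 0.2659]
tool_rot: [-3.079, -0.611, -0.031]
contact_force: [0.4, 0.5, 0.7]
opening: 0.0599
```

```bash
python3 - <<'E'
from lane import *
from h import *
import wm
st(); snap('wrist','w9'); wm.handles('w9',z=.033)
a=np.radians(-137.7); g=np.array([.6359,-.2219])+.0075*np.array([np.cos(a),np.sin(a)]); print(g)
plan([*g,.26],-47.7)
E
```

```text
t 16.2 pos [0.5331 0.2671 0.2659] yaw_y -67.57 tilt 1.14 F [0.4 0.5 0.7] open 0.0599 q6 1.52
w9 [370.  55.] ctr mm [671.4 240.2] size [ 15.  283.9] yaw -68.8 ztop 0.0578
w9 [354. 198.] ctr mm [574.1 205. ] size [195.  280.2] yaw -65.3 ztop 0.0254
w9 [280. 187.] ctr mm [524.1 263.3] size [84.9 23.2] yaw 22.0 ztop 0.0346
w9 [349. 188.] ctr mm [549.7 197.3] size [84.1 19.1] yaw 22.3 ztop 0.0343
[ 0.63035277 -0.22694759]
shift cm [-9.710e+00  4.939e+01  4.000e-02] turn [ 0.003 -0.013 -0.347] | q6 target approx 27.700000000000003
```

View pics/w9.png

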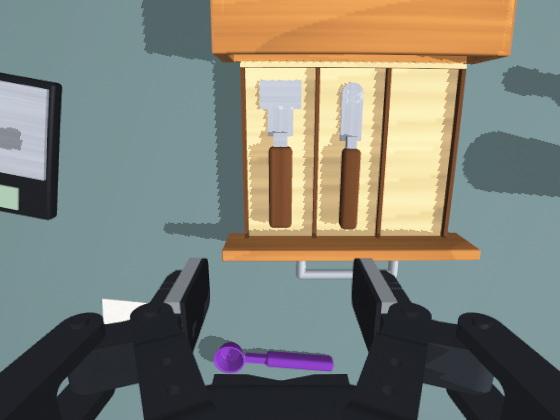

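Both tools lie straight, at 22.0° and 22.3°. Next is the scoop.

Call:
arm_command --pt "-9.7 49.4 0 0 0 -0.347 -0.4" --pt "-9.7 49.4 0 0 0 -0.347 -0.4" --pt "-9.7 49.4 0 0 0 -0.347 -0.4" --pt "-9.7 49.4 0 0 0 -0.347 -0.4" --pt "-9.7 49.4 0 0 0 -0.347 -0.4" --pt "-9.7 49.4 0 0 0 -0.347 -0.4" --pt "-9.7 49.4 0 0 0 -0.347 -0.4" --pt "-9.7 49.4 0 0 0 -0.347 -0.4" --pt "-9.7 49.4 0 0.003 -0.013 -0.347 -0.4" --pt "-9.7 49.4 0 0.003 -0.013 -0.347 -0.4" --pt "-9.7 49.4 0 0.003 -0.013 -0.347 -0.4" --pt "-9.7 49.4 0 0.003 -0.013 -0.347 -0.4" --pt "-9.7 49.4 0 0.003 -0.013 -0.347 -0.4" --pt "-9.7 49.4 0 0.003 -0.013 -0.347 -0.4"

```text
t: 17.65
tool_pos: [0.6303, -0.2251, 0.26]
tool_rot: [-2.928, -1.136, 0.0]
contact_force: [-0.4, -0.0, -0.5]
opening: 0.0601
```

```bash
python3 - <<'E'
from lane import *
from h import *
import wm
st(); snap('wrist','w10'); wm.handles('w10',z=.017)
plan([.6303,-.2269,.017],-47.7)
E
```

```text
t 17.65 pos [ 0.6303 -0.2251  0.26  ] yaw_y -47.58 tilt 0.06 F [-0.4 -0.  -0.5] open 0.0601 q6 0.38
w10 [10. 49.] ctr mm [542.3  55.7] size [14.1 21.9] yaw -59.8 ztop 0.0225
w10 [283. 161.] ctr mm [ 639.  -220.1] size [82.4 12.8] yaw 42.8 ztop 0.0184
shift cm [-0.13  0.13 24.33] turn [-0.    -0.     0.002] | q6 target approx 27.700000000000003
```

View pics/w10.png

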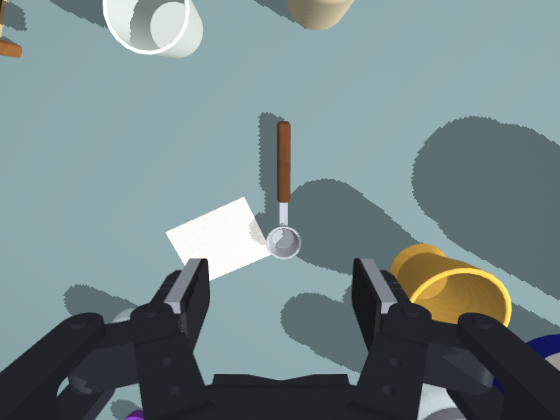

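```bash
python3 - <<'E'
from lane import *
plan([.6328,-.2256,.0165],-47.3)
E
```

```text
shift cm [ 0.14  0.21 24.38] turn [-0.    -0.    -0.005] | q6 target approx 27.299999999999997
```

Call:
arm_command --pt "0.1 0.2 5 0 0 -0.005 -0.4" --pt "0.1 0.2 9 0 0 -0.005 -0.4" --pt "0.1 0.2 13 0 0 -0.005 -0.4" --pt "0.1 0.2 17 0 0 -0.005 -0.4" --pt "0.1 0.2 20 0 0 -0.005 -0.4" --pt "0.1 0.2 22.5 0 0 -0.005 -0.4" --pt "0.1 0.2 24 0 0 -0.005 -0.4" --pt "0.1 0.2 24.4 0 0 -0.005 -0.4" --pt "0.1 0.2 24.4 0 0 -0.005 1" --pt "0.1 0.2 24.4 0 0 -0.005 1" --pt "0.1 0.2 24.4 0 0 -0.005 1" --pt "0.1 0.2 24.4 0 0 -0.005 1" --pt "0.1 0.2 24.4 0 0 -0.005 1" --pt "0.1 0.2 24.4 0 0 -0.005 1" --pt "0.1 0.2 24.4 0 0 -0.005 1"

```text
t: 19.2
tool_pos: [0.6338, -0.2265, 0.0184]
tool_rot: [2.924, 1.143, 0.004]
contact_force: [-0.2, 1.1, 6.0]
opening: 0.0129
```

Call:
arm_command --pt "0 0 -1.5 0 0 0 1" --pt "0 0 -5 0 0 0 1" --pt "0 0 -10 0 0 0 1" --pt "0 0 -15 0 0 0 1" --pt "0 0 -20 0 0 0 1" --pt "0 0 -24 0 0 0 1" --pt "0 0 -24 0 0 0 1"

```text
t: 19.9
tool_pos: [0.636, -0.2277, 0.2692]
tool_rot: [2.914, 1.139, 0.02]
contact_force: [0.8, -0.2, -0.5]
opening: 0.0133
```

```bash
python3 - <<'E'
from lane import *
from h import *
st(); snap('wrist','w11'); p=lanept(2,-.025); print(p); plan([*p,.25],112.5)
E
```

```text
t 19.9 pos [ 0.636  -0.2277  0.2692] yaw_y -47.29 tilt 1.05 F [ 0.8 -0.2 -0.5] open 0.0133 q6 0.37
[0.58346279 0.13235659]
shift cm [ 20.61 -29.91   1.24] turn [ 0.01   0.015 -2.789] | q6 target approx -99.5
```

View pics/w11.png

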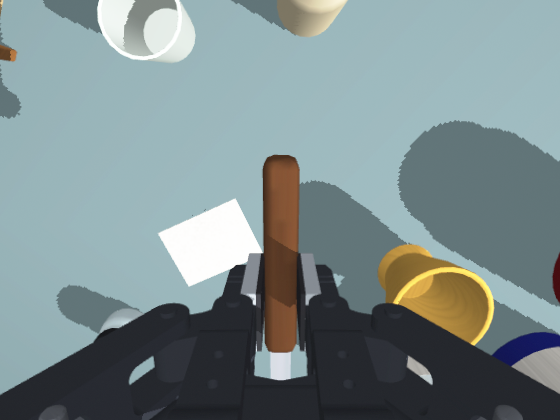

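Call:
arm_command --pt "1 -1.5 1.2 0 0 -0.14 1" --pt "2 -3 1.2 0 0 -0.28 1" --pt "3 -4.5 1.2 0 0 -0.42 1" --pt "4.2 -6 1.2 0 0 -0.56 1" --pt "5.3 -7.5 1.2 0 0 -0.7 1" --pt "6.3 -9 1.2 0 0 -0.84 1" --pt "7.4 -10.5 1.2 0 0 -0.98 1" --pt "8.4 -12 1.2 0 0 -1.12 1" --pt "9.4 -13.5 1.2 0 0 -1.26 1" --pt "10.4 -15 1.2 0 0 -1.4 1" --pt "11.4 -16.5 1.2 0 0 -1.54 1" --pt "12.4 -18 1.2 0 0 -1.68 1" --pt "13.4 -19.5 1.2 0 0 -1.82 1" --pt "14.4 -21 1.2 0 0 -1.96 1" --pt "15.4 -22.5 1.2 0 0 -2.1 1" --pt "16.4 -24 1.2 0 0 -2.24 1" --pt "17.4 -25.5 1.2 0 0 -2.38 1" --pt "18.4 -27 1.2 0 0 -2.52 1" --pt "19.5 -28.5 1.2 0 0 -2.66 1" --pt "20.6 -29.9 1.2 0.01 0.015 -2.789 1"

```text
t: 21.95
tool_pos: [0.5819, 0.133, 0.2483]
tool_rot: [0.621, -3.075, -0.001]
contact_force: [-0.4, -0.2, 0.3]
opening: 0.0132
```

```bash
python3 - <<'E'
from lane import *
from h import *
st(); snap('wrist','w12'); p=lanept(2,-.025); plan([*p,.25],112.5);plan([*p,.037],112.5)
E
```

```text
t 21.95 pos [0.5819 0.133  0.2483] yaw_y 112.84 tilt 0.25 F [-0.4 -0.2  0.3] open 0.0132 q6 -1.87
shift cm [-0.04 -0.32 -0.18] turn [ 0.004 -0.004  0.011] | q6 target approx -99.5
shift cm [-0.12 -0.4  21.12] turn [ 0.004 -0.004  0.011] | q6 target approx -99.5
```

View pics/w12.png

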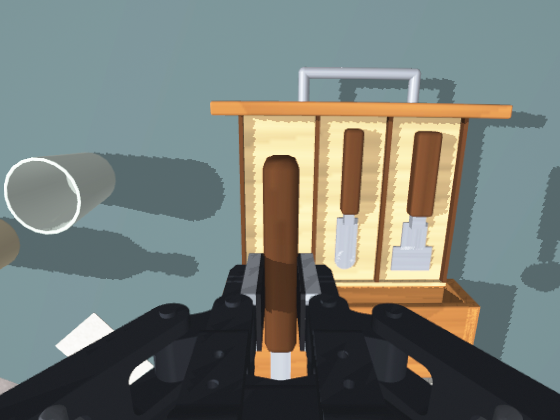

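Call:
arm_command --pt "-0.1 -0.4 4 0.004 -0.004 0.011 1" --pt "-0.1 -0.4 8 0.004 -0.004 0.011 1" --pt "-0.1 -0.4 12 0.004 -0.004 0.011 1" --pt "-0.1 -0.4 15 0.004 -0.004 0.011 1" --pt "-0.1 -0.4 17.5 0.004 -0.004 0.011 1" --pt "-0.1 -0.4 19.5 0.004 -0.004 0.011 1" --pt "-0.1 -0.4 20.4 0.004 -0.004 0.011 1" --pt "-0.1 -0.4 20.8 0.004 -0.004 0.011 1" --pt "-0.1 -0.4 21.1 0.004 -0.004 0.011 1" --pt "-0.1 -0.4 21.1 0.004 -0.004 0.011 1"

```text
t: 23.0
tool_pos: [0.5837, 0.1323, 0.0379]
tool_rot: [-0.612, 3.08, -0.0]
contact_force: [-0.2, -0.1, -0.1]
opening: 0.0131
```

```bash
python3 - <<'E'
from lane import *
from h import *
st(); snap('wrist','w13'); print(en(monitor.get_obs()['tool_pos']))
E
```

```text
t 23.0 pos [0.5837 0.1323 0.0379] yaw_y 112.49 tilt 0.08 F [-0.2 -0.1 -0.1] open 0.0131 q6 -1.86
(np.float64(0.5901), np.float64(-0.1012))
```

View pics/w13.png

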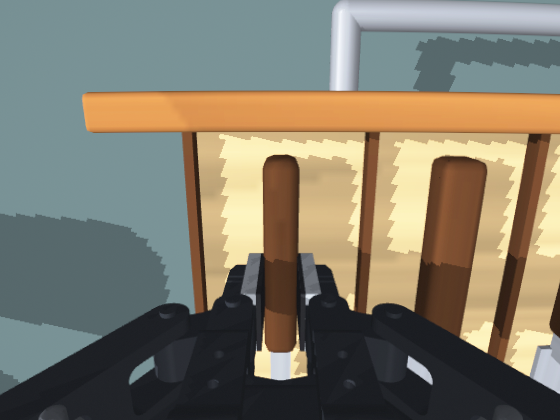

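The scoop is centred in lane2. I'll lower it to contact (expected near z=0.0344).

Call:
arm_command --pt "0 0 0.15 0 0 0 1" --pt "0 0 0.25 0 0 0 1" --pt "0 0 0.35 0 0 0 1" --pt "0 0 0.4 0 0 0 1"

```text
t: 23.45
tool_pos: [0.5841, 0.1323, 0.0344]
tool_rot: [-0.612, 3.079, -0.0]
contact_force: [-1.4, -0.1, 4.3]
opening: 0.0127
```

Call:
arm_command --pt "0 0 0 0 0 0 0.55" --pt "0 0 0 0 0 0 0.42" --pt "0 0 0 0 0 0 0.42" --pt "0 0 0 0 0 0 0.42" --pt "0 0 -1 0 0 0 0.42" --pt "0 0 -3 0 0 0 0.42" --pt "0 0 -7 0 0 0 0.42" --pt "0 0 -12 0 0 0 0.42" --pt "0 0 -17 0 0 0 0.42" --pt "0 0 -22 0 0 0 0.42" --pt "0 0 -22 0 0 0 0.42"

```text
t: 24.55
tool_pos: [0.5877, 0.1328, 0.266]
tool_rot: [-0.609, 3.062, -0.003]
contact_force: [-0.2, -0.6, 1.6]
opening: 0.0247
```

```bash
python3 - <<'E'
from lane import *
from h import *
import wm
st(); snap('wrist','w14'); wm.handles('w14',z=.033)
# bar at e ~ .5148-.025 ; pre-push in front: e=.44, n=-.029
p=.43*E+LN[1]*N; print(p); plan([*p,.25],112.5)
E
```

```text
t 24.55 pos [0.5877 0.1328 0.266 ] yaw_y 112.5 tilt 1.14 F [-0.2 -0.6  1.6] open 0.0247 q6 -1.86
w14 [248. 176.] ctr mm [616.9 108. ] size [166.9   8.7] yaw 22.4 ztop 0.0245
w14 [355. 175.] ctr mm [578.9 204.4] size [170.8  77.7] yaw 22.8 ztop 0.0244
w14 [425. 246.] ctr mm [578.7 273.5] size [214.5 146.9] yaw 31.3 ztop 0.0219
w14 [282. 156.] ctr mm [576. 129.] size [82.9 13.2] yaw 22.3 ztop 0.0342
w14 [353. 157.] ctr mm [549.4 194.4] size [84. 19.] yaw 22.2 ztop 0.0343
w14 [423. 159.] ctr mm [523.7 260.7] size [84.7 27.1] yaw 22.1 ztop 0.0344
w14 [279. 280.] ctr mm [729.9 187.6] size [84.7 69.6] yaw 19.5 ztop 0.007
[0.40836602 0.13776137]
shift cm [16.24  7.28  0.91] turn [-0.004  0.013  0.   ] | q6 target approx -93.5
```

View pics/w14.png

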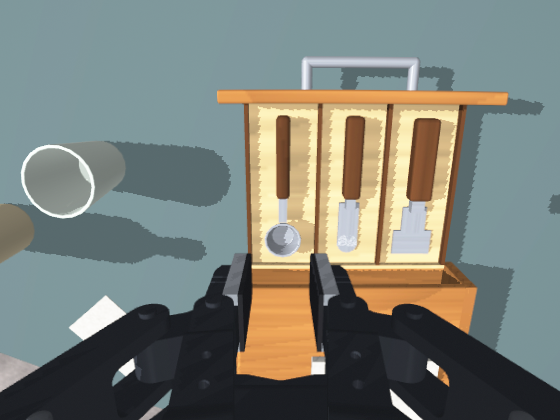

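All three lie straight, in lanes 2, 1 and 0, with handles to the front. Next is the push: a pose in front of the bar, fingers closed.

Call:
arm_command --pt "4 1.8 0.9 0 0.013 0 1" --pt "8 3.6 0.9 0 0.013 0 1" --pt "12 5.4 0.9 0 0.013 0 1" --pt "16.2 7.3 0.9 -0.004 0.013 0 1" --pt "16.2 7.3 0.9 -0.004 0.013 0 1" --pt "16.2 7.3 0.9 -0.004 0.013 0 1" --pt "16.2 7.3 0.9 -0.004 0.013 0 1"

```text
t: 25.3
tool_pos: [0.409, 0.138, 0.2498]
tool_rot: [0.613, -3.081, 0.0]
contact_force: [0.0, 0.5, 0.1]
opening: -0.0002
```

```bash
python3 - <<'E'
from lane import *
st(); p=.43*E+LN[1]*N; plan([*p,.035],112.5)
E
```

```text
t 25.3 pos [0.409  0.138  0.2498] yaw_y 112.49 tilt 0.02 F [0.  0.5 0.1] open -0.0002 q6 -1.81
shift cm [ 0.06  0.   21.48] turn [-0. -0. -0.] | q6 target approx -93.5
```

Call:
arm_command --pt "0 0 4.5 0 0 0 1" --pt "0 0 9 0 0 0 1" --pt "0 0 13.5 0 0 0 1" --pt "0 0 17 0 0 0 1" --pt "0 0 19.5 0 0 0 1" --pt "0 0 21 0 0 0 1" --pt "0 0 21.5 0 0 0 1" --pt "0 0 21.5 0 0 0 1" --pt "0 0 21.5 0 0 0 1"

```text
t: 26.2
tool_pos: [0.4102, 0.138, 0.0357]
tool_rot: [-0.612, 3.08, -0.0]
contact_force: [0.8, -0.2, 0.0]
opening: 0.0004
```

```bash
python3 - <<'E'
from lane import *
from h import *
st(); snap('side','d15'); snap('wrist','w15')
im=load('d15')['pixels'][95:215,165:345]; cv2.imwrite('pics/d15c.png',cv2.resize(im,None,fx=4,fy=4))
E
```

```text
t 26.2 pos [0.4102 0.138  0.0357] yaw_y 112.48 tilt 0.05 F [ 0.8 -0.2  0. ] open 0.0004 q6 -1.81
```

View pics/d15c.png

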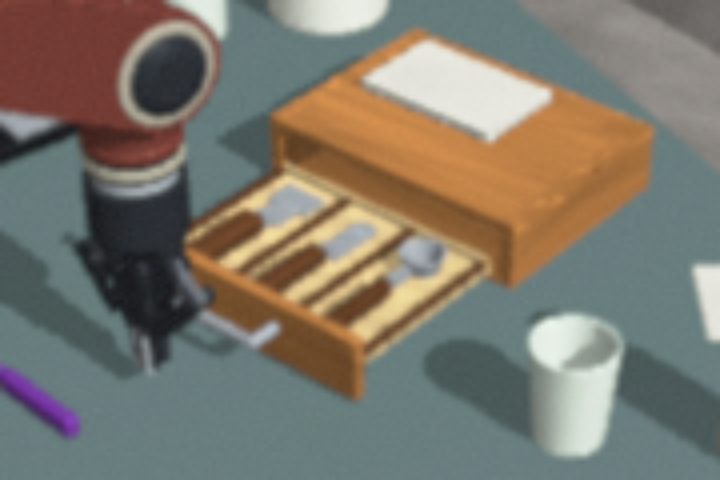

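Call:
arm_command --pt "-1.5 0 0 0 0 0 1" --pt "-3 0 0 0 0 0 1" --pt "-3.7 0 0 0 0 0 1" --pt "-4.2 0 0 0 0 0 1" --pt "-4.7 0 0 0 0 0 1" --pt "-5.3 0 0 0 0 0 1" --pt "-6 0 0 0 0 0 1" --pt "-6.8 0 0 0 0 0 1" --pt "-7.7 0 0 0 0 0 1" --pt "-8.6 0 0 0 0 0 1" --pt "-9.5 0 0 0 0 0 1" --pt "-10.4 0 0 0 0 0 1" --pt "-11.3 0 0 0 0 0 1" --pt "-12.2 0 0 0 0 0 1" --pt "-13.1 0 0 0 0 0 1" --pt "-14 0 0 0 0 0 1" --pt "-14.9 0 0 0 0 0 1" --pt "-15.6 0 0 0 0 0 1" --pt "-16.2 0 0 0 0 0 1" --pt "-16.6 0 0 0 0 0 1"

```text
t: 28.3
tool_pos: [0.5642, 0.2018, 0.0365]
tool_rot: [-0.612, 3.079, -0.0]
contact_force: [-1.9, -1.4, 0.3]
opening: 0.0
```

```bash
python3 - <<'E'
from lane import *
from h import *
st(); print(en(monitor.get_obs()['tool_pos'])); snap('side','d16')
im=load('d16')['pixels'][95:215,165:345]; cv2.imwrite('pics/d16c.png',cv2.resize(im,None,fx=4,fy=4))
E
```

```text
t 28.3 pos [0.5642 0.2018 0.0365] yaw_y 112.49 tilt 0.13 F [-1.9 -1.4  0.3] open 0.0 q6 -1.74
(np.float64(0.5985), np.float64(-0.0295))
```

View pics/d16c.png

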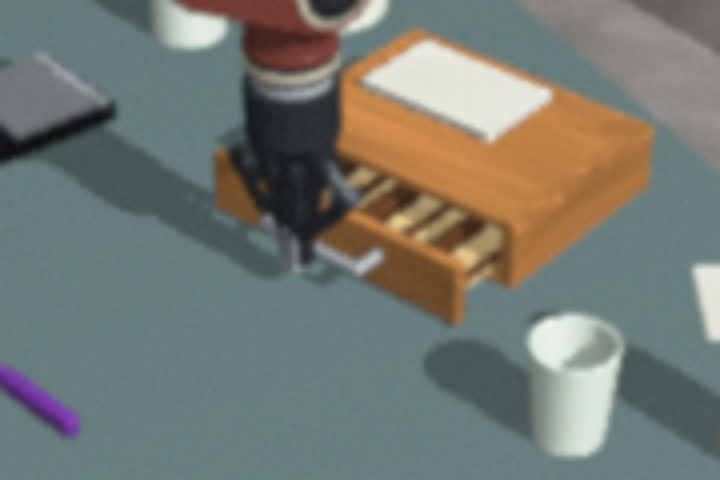

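Call:
arm_command --pt "-0.6 0 0.05 0 0 0 1" --pt "-1.3 0 0.05 0 0 0 1" --pt "-2 0 0.05 0 0 0 1" --pt "-2.7 0 0.05 0 0 0 1" --pt "-3.4 0 0.05 0 0 0 1" --pt "-4.1 0 0.05 0 0 0 1" --pt "-4.6 0 0.05 0 0 0 1" --pt "-5 0 0.05 0 0 0 1" --pt "-5.3 0 0.05 0 0 0 1" --pt "-5.5 0 0.05 0 0 0 1"

```text
t: 29.35
tool_pos: [0.6159, 0.2231, 0.0365]
tool_rot: [-0.612, 3.078, -0.0]
contact_force: [-3.0, -0.1, 0.4]
opening: 0.0001
```

Call:
arm_command --pt "-0.3 0 0 0 0 0 1" --pt "-0.5 0 0 0 0 0 1" --pt "-0.7 0 0 0 0 0 1" --pt "-0.9 0 0 0 0 0 1"

```text
t: 29.75
tool_pos: [0.62, 0.2248, 0.0363]
tool_rot: [0.611, -3.071, 0.004]
contact_force: [-21.4, -8.8, 17.4]
opening: 0.0001
```

```bash
python3 - <<'E'
from lane import *
from h import *
st(); print(en(monitor.get_obs()['tool_pos'])); snap('side','d17')
im=load('d17')['pixels'][95:215,165:345]; cv2.imwrite('pics/d17c.png',cv2.resize(im,None,fx=4,fy=4))
E
```

```text
t 29.75 pos [0.62   0.2248 0.0363] yaw_y 112.52 tilt 0.59 F [-21.4  -8.8  17.4] open 0.0001 q6 -1.73
(np.float64(0.6588), np.float64(-0.0296))
```

View pics/d17c.png

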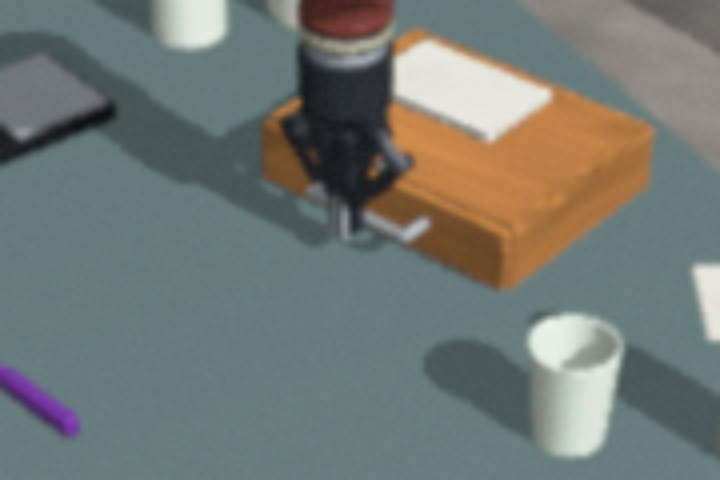

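The push met a firm stop (about 23 N) and the panel is flush with the unit. I'll back off straight and rise.

Call:
arm_command --pt "0.5 0 0 0 0 0 1" --pt "2 0 0 0 0 0 1" --pt "5 0 0 0 0 0 1" --pt "8 0 0 0 0 0 1" --pt "10 0 0 0 0 0 1" --pt "10 0 -4 0 0 0 1" --pt "10 0 -9 0 0 0 1" --pt "10 0 -14 0 0 0 1" --pt "10 0 -19 0 0 0 1" --pt "10 0 -22 0 0 0 1" --pt "10 0 -22 0 0 0 1" --pt "10 0 -22 0 0 0 1"

```text
t: 31.0
tool_pos: [0.5302, 0.1876, 0.2583]
tool_rot: [0.612, -3.074, 0.004]
contact_force: [-1.1, 0.4, -0.7]
opening: 0.0
```

```bash
python3 - <<'E'
from lane import *
from h import *
st(); snap('scene','s18'); snap('side','d18'); im=snap('wrist','w18')
a=load('s18')['pixels'];b=load('d18')['pixels'][90:330,160:440]
cv2.imwrite('pics/fin.png',np.hstack([cv2.resize(a[100:340,180:460],(400,343)),cv2.resize(b,(400,343))]))
E
```

```text
t 31.0 pos [0.5302 0.1876 0.2583] yaw_y 112.52 tilt 0.45 F [-1.1  0.4 -0.7] open 0.0 q6 -1.75
```

View pics/fin.png

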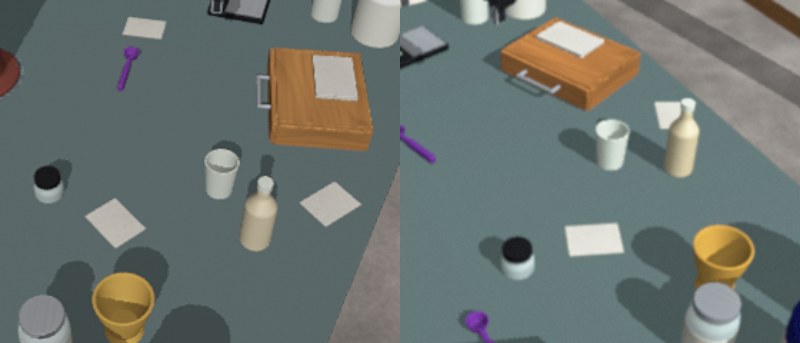

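View pics/w18.png

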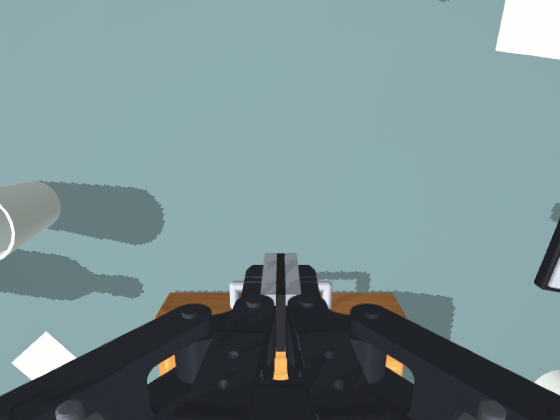

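```bash
python3 - <<'E'
from lane import *
from h import *
for n0,n1 in(('scene0','s18'),('side0','d18')):
    out=[]
    for t in(n0,n1):
        im=load(t); P=cloud(im); k=(im['depth']>0); p=P[k]; e=p[:,:2]@E; n=p[:,:2]@N
        s=(p[:,2]>.025)&(p[:,2]<.05)&(abs(n+.029)<.035)&(e>.46)&(e<.72)
        f=(p[:,2]>.053)&(p[:,2]<.07)&(abs(n+.029)<.1)&(e>.45)
        eb=e[s]; eb=eb[eb<eb.min()+.012]
        print(t,s.sum(),'bar e med',np.median(eb).round(4),'top front-most e pct',np.percentile(e[f],[0.5,2]).round(4))
# mask-based: bar silver pixels -> ray onto z=.038
for t in('scene0','s18'):
    im=load(t); hsv=cv2.cvtColor(im['pixels'],cv2.COLOR_BGR2HSV); m=cv2.inRange(hsv,(90,0,115),(140,70,255))
    v,u=np.where(m>0); X=plane(im,np.c_[u,v],.038); e=X[:,:2]@E;n=X[:,:2]@N
    s=(abs(n+.029)<.035)&(e>.47)&(e<.70); print(t,s.sum(),np.median(e[s]).round(4) if s.any() else '')
E
```

```text
scene0 82 bar e med 0.4879 top front-most e pct [0.5143 0.5166]
s18 60 bar e med 0.6712 top front-most e pct [0.6974 0.6991]
side0 175 bar e med 0.4851 top front-most e pct [0.5105 0.512 ]
d18 153 bar e med 0.668 top front-most e pct [0.6945 0.6965]
scene0 34 0.4896
s18 35 0.6743
```

```bash
python3 - <<'E'
from h import *
a=load('s18')['pixels'][125:215,340:450]; b=load('d18')['pixels'][95:175,220:330]
cv2.imwrite('pics/shut.png',np.hstack([cv2.resize(a,(396,324),interpolation=cv2.INTER_CUBIC),cv2.resize(b,(396,324),interpolation=cv2.INTER_CUBIC)]))
E
```

```text
(no output)
```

View pics/shut.png

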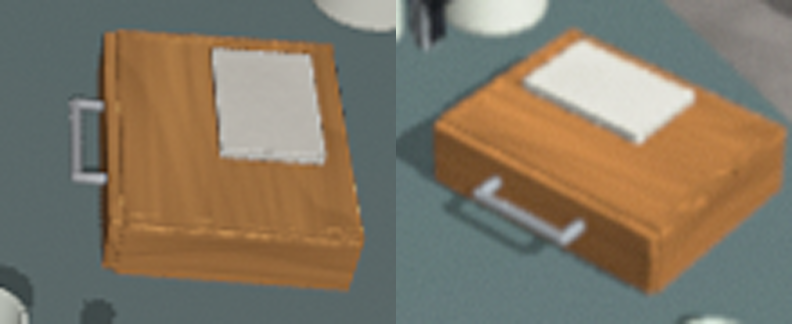

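```bash
python3 - <<'E'
from h import *
a=load('scene0');b=load('s18')
for n,(u,v) in dict(cup=(335,222),bottle=(361,255),mortar=(267,315),small=(214,229),glass=(210,330)).items():
    t=a['pixels'][v-25:v+25,u-20:u+20]; r=cv2.matchTemplate(b['pixels'][v-33:v+33,u-28:u+28],t,cv2.TM_CCOEFF_NORMED); _,s,_,l=cv2.minMaxLoc(r); print(n,round(s,3),l[0]-8,l[1]-8)
print(monitor.get_obs()['dq'].round(3)); ctrl.finish_job()
E
```

```text
cup 1.0 0 0
bottle 1.0 0 0
mortar 0.999 0 0
small 0.999 0 0
glass 0.999 0 0
[ 0.001  0.004  0.003 -0.     0.002  0.001]
the job is handed in; nothing more can be done
```

The palette knife (middle lane), the scraper (left lane) and the measuring scoop (right lane) are in the drawer, and the drawer is pushed fully shut. I lowered each one until it just touched the lane floor (about 4–6 N) and then let go. I handed the job in at about 31 s of the 72 s allowed.

- **Tools before closing:** all three lay flat and straight, within about 0.5° of the lane direction. Handles were to the front and working ends to the back. They weren't checked again once the drawer was shut.
- **Drawer:** it moved 0.183 m in both the scene and side views, then hit a firm stop at about 23 N. The front panel now sits against the unit's face. I had first estimated it was open 0.195 m. The 12 mm difference is the panel's thickness, because the panel closes against the face rather than flush with it.
- **Everything else:** the cup, bottle, mortar and both jars showed no movement when I compared the first and last scene pictures. I never reached for the purple scoops.
- **One small disagreement:** on the scraper and scoop grasps the gripper stopped about 2 mm higher than commanded, pressing at about 6 N. I allowed for that when setting them down.

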